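Set the truing rest to 60 degrees and bring the stone's mark to the top

ROBOT

A 6-joint arm with a two-finger parallel gripper is mounted at the origin on the work surface. World frame = base frame: x ahead of the robot, y to its left, z up, the work surface at z = 0. Lengths are in m, angles in rad, forces in N, time in s.
With the tool pointing down it reaches from about 0.375 to 0.925 m from the base axis. Payload 5.7 kg.
Tool frame: the origin (TCP) lies on the mounting face of the last link; the fingertips stand 173 mm ahead of it and the grasp point (between the pads) lies 155 mm ahead of it; z points along the fingers, y is the line along which they close (so a half turn about z gives the same grasp; the last joint's range is limited). The gripper opens to 85 mm and grips with 20 to 120 N. Pads are 22 mm wide; open, the fingers measure 114 mm over their backs; the gripper's body (76 mm by 85 mm) begins 54 mm behind the grasp point. The pads swing forward as they close: fully open they stand 13 mm farther back than shut.
Start: joints at [-1.41, 0.359, 1.51, -0, 1.272, -0.115], TCP at [0.163, -0.577, 0.405] pointing down, gripper open.
Joint ranges: [-2.97, 2.97], [-1.01, 2.36], [0.21, 2.38], [-0.96, 4.11], [0.2, 2.71], [-2.98, 2.98]. Speed limits (rad/s): [2.39, 2.39, 3.14, 3.14, 3.14, 3.14].

INTERFACE

Orientations are given as a unit quaternion [x, y, z, w].
In Python, from bench import state, snapshot, finish_job, silhouettes gives the robot as it stands.
- The arm moves only by the tool send_rows, never from a script. Its argument "deltas" is a list of rows, each an object with "offset": the shift along the world's x, y, z in mm, a list of three; "dr": the turn, a rotation vector about the world's x, y, z in rad, a list of three; "grip": the closure in counts, from 0 (fully open) to 255 (shut). In form: [{"offset": [dx, dy, dz], "dr": [wx, wy, wz], "grip": grip}, ...]. A call has 1 to 10 rows; each row is the pose to reach, as a shift and turn from the pose commanded when the call began; what a row does not reach only later rows make up. A row lasts 1/12 s, in which the tool goes at most 41.7 mm and 7.16 degrees, less where a joint would pass 70% of its speed; a pose out of reach is approached as far as the arm can. A call with a gripper value outside its range is refused whole. The fingers move at their own pace and stop on an object; "grip_force" is the grip in N (left out, the last holds). Time passes only in rows, so rows that repeat a pose let the fingers close. It gives the time, the measured TCP pose, the force, the opening and the grip force at its end, in the units of the state.
- state(): the state, without advancing time (a new reading comes with each control period).
- snapshot(name): name is "scene" or "side" or "wrist"; returns a dict with "frame" (400x640x3 uint8, blue, green, red), "intrinsics" (3x3 intrinsics, pixels), "T" (4x4, takes a point from camera to world coordinates). Camera axes: x right, y up, looking along -z (the intrinsics and any distortion apply to the point x, -y, -z); pixel columns grow to the right and rows downward; lengths in m; the calibration is good to about 2 mm. A picture is of the moment at which its call begins. There is no depth.
- finish_job(): hands the job in; it is judged then, once.
Trained networks look in a picture, given as the dict that the camera call returned (one of the last four; its "shot" number tells which), for a name from the list of things; names that differ only in an ending like _2 or _b are one class to them, and where a whole thing is asked for, a point or a joint stands for the part that bears it (a point fixed in the world has none). Each returns a list of dicts, best first, with "confidence" (0 to 1); they miss things now and then, are a little off and sometimes report something else, mostly with a low value. They report only what shows in the picture. A call takes as long as a camera call.
- silhouettes(target, picture): "mask" (400x640 bool, what is visible of it) and "bbox" ([centre column, centre row, width, height] in pixels, round what is visible of it).
The state is a dict: "time_s": time; "joint_pos": joint angles; "qd": joint speeds; "tau": joint torques, N m; "eef_pos": TCP position; "tool_rot": TCP orientation; "force": force on the tool from outside, world axes, zero at the start; "torque": the same for the moment, N m; "finger_gap": finger opening in m; "grip_force": force on a finger pad.
Only numpy, scipy, OpenCV 4.12 (cv2) and the standard library are available. Lean on these libraries where they do the work, as an engineer would, in place of code of your own. Each camera call takes 0.05 s, during which the arm holds its last target. There are 200 camera calls.

TASK

Get the stone cutting wheel ready for truing: release the angle rest's brake by pushing its red-balled lever right over, away from the robot, turn the white ring by its brass holder until the scale reads 60 degrees at the yellow index line, and pull the lever right back over to lock it. Then turn the stone wheel on its axle until the orange mark on its rim stands at the top. Leave the glass, tools and parts lying around where they are.

Things in the scene. Friction and masses are not known exactly. Their poses are not given: they have to be found in the camera images.
- rest: angle rest fixed to the bench: green plate 190 x 250 x 12 mm with a white graduated ring (disc 152 mm across, top face 40 mm above the bench), index block and brake lever. Origin on the bench under the ring's axis; x axis to the index block (roughly away from the robot), y axis to the lever; plate from y -92 to +157 mm. Stands to the robot's left or right, turned up to 20 degrees
- ring (a joint): scale reading at the index line, rad (60 degrees = 1.047); grows as the ring is turned counterclockwise seen from above; stops at 0 and 3.14. Light friction (0.1 N m) holds it where left; it turns no harder with the brake locked. Starts between about 90 and 140 degrees
- ring_grip (a point): on the ring's axis, 68 mm above the bench, in the brass diamond holder by which the ring is turned: an upright block 64 mm long, 16 mm wide, from 40 to 78 mm above the bench, fast on the ring. Its length lies along this point's x axis, which points to the scale's 0 line (a short steel nib sticks out at that end); pinch along the point's y
- ring_zero (a point): on the thick red 0 line of the scale, on the ring's top face, 40 mm above the bench and 70 mm from the axis. Half of the ring is graduated: from the red line clockwise seen from above, a black line every 10 degrees up to 180, every third (30, 60, 90 ...) longer and thicker
- index_line (a point): the fixed yellow index line on top of a black block at the ring's edge, 40 mm above the bench and 80 mm from the ring's axis
- brake (a joint): brake lever, rad: 0 = locked, leaning to -x of the rest (towards the robot); 1 = released, leaning to +x of the rest; end stops at 0 and 1, upright at 0.5. Friction holds it where left; about 1 N at the ball moves it. Steel rod 10 mm thick; its pivot is 34 mm above the bench at x 0, y 120 mm of the rest
- brake_tip (a point): centre of the lever's red ball, 26 mm across, 60 mm from the pivot; 87 mm above the bench at either end, 94 mm when upright
- stand: wheel stand fixed to the bench: green base 130 x 130 x 12 mm and a fork of two uprights, 14 mm thick, 40 mm wide, inner faces 29 mm to either side along y, tops (round steel bearings) 112 mm above the bench. Origin on the bench under the wheel's centre, y axis along the axle. Stands to the robot's left or right, turned up to 20 degrees
- stone_axle (a point): centre of the grey stone wheel, 100 mm above the bench; y axis along the axle. Wheel 120 mm across, 16 mm thick, smooth rim, top 160 mm above the bench; a flange 48 mm across covers its middle. It can be pinched from above across its two faces near the rim and swung along; if the tool stays upright as it is swung, the pads slip and the wheel lags about a seventh
- stone (a joint): turn of the wheel about the y axis of stone_axle, rad: 0 or 6.283 = mark at the top; growing values carry the top of the wheel to +x of the stand (away from the robot). No stops; friction (0.05 N m) holds it where left. Starts between about 2 and 4.3: mark hidden low down
- stone_mark (a point): middle of the orange mark, 10 mm wide, across the rim of the wheel, also seen as a 26 mm long radial stripe on both faces; z axis points radially outwards
- tumbler_a: crystal tumbler, 76 mm across, 90 mm tall, loose; leave alone. Origin at the centre of its foot
- tumbler_b: another such tumbler; leave alone
- vase: crystal vase, 80 mm across at the top, 130 mm tall, loose; leave alone. Origin at the centre of its foot
- dress_stick: brick-red dressing stick, 100 x 22 x 22 mm, lying loose; leave alone. Origin at the centre of its underside
- marker: black marker pen, 12 mm thick, about 120 mm long, lying loose; leave alone
- spare_stone: spare grey stone, 100 mm across, 18 mm thick, lying flat; leave alone. Origin at the centre of its underside
- paste_jar: jar, 60 mm across, 60 mm tall, loose; leave alone. Origin at the centre of its foot
- brush: bench brush lying loose; leave alone

How it is judged:
On the way, in this order (a step that is already met when the one before it is completed fails the run):
1. the brake is released (lever right over) before the ring has been turned (value of joint brake above 0.8 rad and distance of ring_zero from where it was at the start of the episode below 0.008 m), for 0.1 s.
2. with the brake released, the ring rests at a reading of 60 degrees, within 3.4 (value of joint ring between 0.9872 and 1.1072 rad and velocity of joint ring between -0.03 and 0.03 rad/s and value of joint brake above 0.8 rad), for 0.3 s.
3. the brake is locked again (lever right back) with the reading still 60 degrees (value of joint ring between 0.9872 and 1.1072 rad and value of joint brake below 0.2 rad), for 0.1 s.
4. the wheel rests with its mark at the top, within 5.7 degrees (angle between stone_mark's own z axis and vertical below 0.1 rad and velocity of joint stone between -0.05 and 0.05 rad/s), for 0.3 s.
At the end, for the whole second after the job is handed in: The ring stands still at 60 degrees, within 3.4; the brake lever is back over in the locked position (within 0.2 rad of its stop); the stone wheel stands still with its orange mark within 5.7 degrees of the top (all of step 3 and all of step 4 and velocity of joint ring between -0.03 and 0.03 rad/s); the robot touches nothing.
It fails at once if a glass, tool or part lying around is moved by more than 25 mm (distance of any of tumbler_a, tumbler_b, vase, dress_stick, marker, spare_stone, paste_jar, brush from where it was at the start of the episode above 0.025 m).
It fails at once if a glass is knocked over (angle between any of tumbler_a, tumbler_b, vase's own z axis and vertical above 0.6 rad).
It also fails if it takes over 72 s, if anything falls off the work surface, if the arm or the gripper's body presses on something with over 40 N, if the wrist force passes 120 N, or if a joint passes its speed limit or range.

## Working session

There is one attempt and no reset: what is moved stays moved. The work goes in short steps, Python scripts to look and compute and a tool call to move; the robot and the scene stay as the last step left them, time stands still between calls to the robot, and variables do not carry over. Pictures are saved under pics/ and viewed, at most 13 in all, crops included, and the job is handed in when it is done.

Besides the shell and the picture viewer there is one more tool, called after "Call:" as a command line: name --argument value ..., lists and objects as JSON in quotes. send_rows: Moves the arm, as the interface text tells. Its arguments: {"type":"object","properties":{"deltas":{"type":"array","items":{"type":"object","properties":{"offset":{"type":"array","items":{"type":"number"}},"dr":{"type":"array","items":{"type":"number"}},"grip":{"type":"number"}}}},"grip_force":{"type":"number"}},"required":["deltas"]}

```bash
mkdir -p pics; ls; cat > h.py <<'E'
import numpy as np, cv2
from bench import state, snapshot, finish_job, silhouettes
def proj(s,P):
    P=np.atleast_2d(P); T=np.linalg.inv(s["T"]); c=P@T[:3,:3].T+T[:3,3]
    q=np.c_[c[:,0],-c[:,1],-c[:,2]]@np.array(s["intrinsics"]).T
    return q[:,:2]/q[:,2:]
def ray(s,px):
    T=s["T"]; d=np.linalg.inv(s["intrinsics"])@np.array([px[0],px[1],1.])
    d=T[:3,:3]@np.array([d[0],-d[1],-d[2]]); return T[:3,3],d/np.linalg.norm(d)
def atz(s,px,z):
    o,d=ray(s,px); return o+d*(z-o[2])/d[2]
def tri(obs):
    A=0;b=0
    for s,px in obs:
        o,d=ray(s,px); M=np.eye(3)-np.outer(d,d); A=A+M; b=b+M@o
    return np.linalg.solve(A,b)
E
python3 - <<'E'
from h import *
S={n:snapshot(n) for n in("scene","side","wrist")}
for n,s in S.items():
    print(n,s["shot"],np.round(s["T"],3).tolist(),np.round(s["intrinsics"],1).tolist())
    for t in("rest","ring","ring_grip","brake","brake_tip","stand","stone","tumbler_a","vase","dress_stick","spare_stone","paste_jar","marker","brush","stone_mark"):
        try:r=silhouettes(t,s)
        except Exception as e: print(t,e);continue
        print(t,[(round(x["confidence"],2),np.round(x["bbox"]).tolist()) for x in r[:3]])
cv2.imwrite("pics/a.png",cv2.resize(np.vstack([S["scene"]["frame"],S["side"]["frame"]]),(480,600)))
cv2.imwrite("pics/scene.png",cv2.resize(S["scene"]["frame"],(800,500)))
cv2.imwrite("pics/side.png",cv2.resize(S["side"]["frame"],(800,500)))
E
```

```text
pics
scene 1 [[-0.587, -0.565, 0.58, 1.679], [0.81, -0.416, 0.414, 0.782], [0.007, 0.712, 0.702, 1.429], [0.0, 0.0, 0.0, 1.0]] [[520.1, 0.0, 316.9], [0.0, 520.1, 194.7], [0.0, 0.0, 1.0]]
rest [(0.78, [287.0, 184.0, 72.0, 50.0])]
ring [(0.92, [283.0, 170.0, 40.0, 27.0])]
ring_grip [(0.73, [283.0, 173.0, 40.0, 24.0])]
brake [(0.4, [310.0, 175.0, -0.0, 12.0])]
brake_tip [(0.55, [309.0, 176.0, 8.0, 13.0])]
stand [(0.58, [378.0, 217.0, 47.0, 53.0]), (0.27, [287.0, 183.0, 74.0, 60.0])]
stone [(0.88, [380.0, 207.0, 25.0, 31.0])]
tumbler_a [(0.8, [229.0, 149.0, 22.0, 25.0]), (0.69, [294.0, 235.0, 21.0, 15.0])]
vase [(0.74, [445.0, 251.0, 27.0, 43.0])]
dress_stick [(0.46, [362.0, 193.0, 23.0, 10.0])]
spare_stone [(0.74, [309.0, 218.0, 29.0, 20.0])]
paste_jar [(0.64, [381.0, 208.0, 28.0, 31.0])]
marker [(0.41, [330.0, 171.0, 5.0, 22.0])]
brush [(0.96, [241.0, 216.0, 40.0, 29.0])]
stone_mark [(0.74, [381.0, 206.0, 31.0, 27.0])]
side 2 [[-0.743, 0.394, -0.542, -0.128], [-0.669, -0.42, 0.613, 0.788], [0.014, 0.818, 0.575, 0.859], [0.0, 0.0, 0.0, 1.0]] [[425.9, 0.0, 318.6], [0.0, 425.9, 201.8], [0
[... 699 characters left out ...]
ress_stick [(0.66, [349.0, 274.0, 22.0, 31.0]), (0.16, [411.0, 167.0, 22.0, 25.0])]
spare_stone [(0.76, [307.0, 225.0, 34.0, 24.0]), (0.73, [228.0, 229.0, 20.0, 26.0])]
paste_jar [(0.76, [228.0, 229.0, 23.0, 20.0])]
marker [(0.62, [390.0, 247.0, 33.0, 12.0])]
brush [(0.77, [320.0, 181.0, 40.0, 31.0])]
stone_mark [(0.85, [284.0, 252.0, 23.0, 43.0])]
wrist 3 [[0.272, 0.915, 0.299, 0.239], [-0.962, 0.259, 0.082, -0.554], [-0.002, -0.31, 0.951, 0.372], [0.0, 0.0, 0.0, 1.0]] [[320.9, 0.0, 320.6], [0.0, 320.9, 204.4], [0.0, 0.0, 1.0]]
rest []
ring []
ring_grip []
brake []
brake_tip []
stand []
stone []
tumbler_a []
vase []
dress_stick []
spare_stone []
paste_jar []
marker []
brush []
stone_mark []
```

View pics/scene.png

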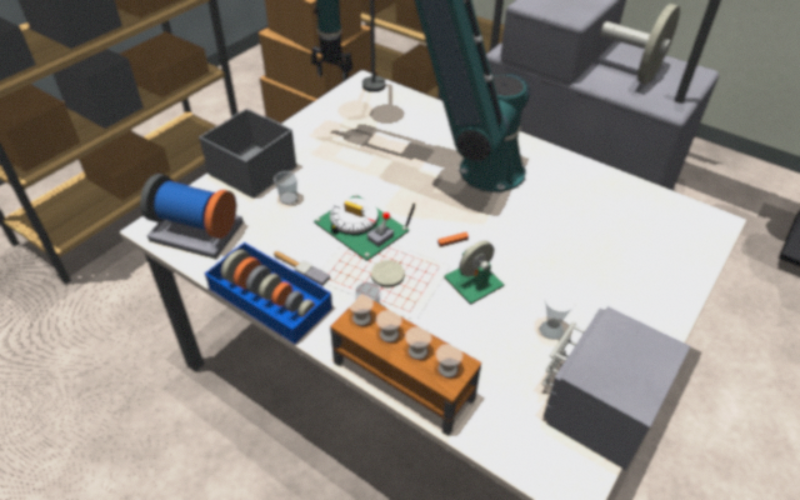

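View pics/side.png

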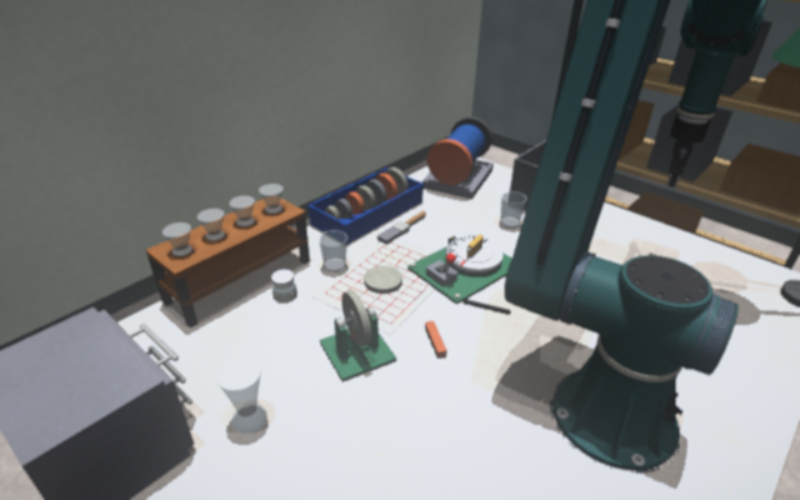

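The scene picture (800 px wide) shows the rest at (360,222) with its red ball at (386,215), the stand at (475,270), and the tools around them. The side view agrees. I'll triangulate rough positions next.

```bash
python3 - <<'E'
from h import *
a,b=snapshot("scene"),snapshot("side")
def bb(t,s,k=0):return silhouettes(t,s)[k]["bbox"][:2]
P={"ring":((283,171),(379,203)),"ball":((309,172.5),(361,206)),"stone":((380.5,206.5),(286,255))}
for n,(p,q) in P.items(): print(n,np.round(tri([(a,p),(b,q)]),3))
for n,p,q,z in [("tumA",(229,149),(410,167),.045),("tumB",(294,235),(267,201),.045),("vase",(445,251),(194,315),.065),("stick",(362,193),(349,274),.011),("spare",(309,218),(307,225),.009),("jar",(381,208),(228,229),.03),("marker",(328,171),(390,247),.006),("brush",(241,213),(320,181),.01)]:
    print(n,np.round(atz(a,p,z),3),np.round(atz(b,q,z),3))
# green mask of plates to corners
for n,s in(("scene",a),("side",b)):
    hsv=cv2.cvtColor(s["frame"],cv2.COLOR_BGR2HSV); m=cv2.inRange(hsv,(40,90,40),(80,255,255))
    N,l,st,c=cv2.connectedComponentsWithStats(m)
    for i in range(1,N):
        if st[i,4]>200:
            cn=cv2.findContours((l==i).astype(np.uint8),0,1)[0][0]; r=cv2.boxPoints(cv2.minAreaRect(cn)); ap=cv2.approxPolyDP(cv2.convexHull(cn),4,True)[:,0]
            print(n,st[i].tolist(),[np.round(atz(s,p,.012),3)[:2].tolist() for p in ap])
E
```

```text
ring [ 0.498 -0.228  0.032]
ball [ 0.488 -0.107  0.086]
stone [0.491 0.214 0.095]
tumA [ 0.533 -0.487  0.045] [ 0.539 -0.484  0.045]
tumB [0.747 0.019 0.045] [0.767 0.035 0.045]
vase [0.515 0.484 0.065] [0.524 0.484 0.065]
stick [0.396 0.082 0.011] [0.374 0.088 0.011]
spare [ 0.623 -0.007  0.009] [0.613 0.005 0.009]
jar [0.438 0.191 0.03 ] [0.759 0.205 0.03 ]
marker [ 0.365 -0.102  0.006] [ 0.358 -0.091  0.006]
brush [ 0.754 -0.227  0.01 ] [ 0.758 -0.219  0.01 ]
scene [254, 171, 71, 36, 642] [[0.447, -0.063], [0.612, -0.091], [0.581, -0.313], [0.532, -0.317], [0.428, -0.126]]
scene [357, 214, 45, 28, 647] [[0.462, 0.293], [0.574, 0.254], [0.528, 0.144], [0.443, 0.209]]
side [618, 23, 22, 30, 366] [[0.386, -3.142], [0.437, -4.141], [0.242, -3.066]]
side [355, 205, 54, 32, 417] [[0.423, -0.294], [0.402, -0.23], [0.427, -0.088], [0.476, -0.069], [0.482, -0.141], [0.443, -0.3]]
```

Call:
send_rows --deltas '[{"offset":[40,49,0],"dr":[0,0,-0.04],"grip":0},{"offset":[80,98,0],"dr":[0,0,-0.09],"grip":0},{"offset":[120,147,0],"dr":[0,0,-0.14],"grip":0},{"offset":[160,196,0],"dr":[0,0,-0.2],"grip":0},{"offset":[200,245,0],"dr":[0,0,-0.25],"grip":0},{"offset":[240,294,0],"dr":[0,0,-0.3],"grip":0},{"offset":[280,343,0],"dr":[0,0,-0.36],"grip":0},{"offset":[310,377,0],"dr":[0,0,-0.44],"grip":0},{"offset":[310,377,0],"dr":[0,0,-0.44],"grip":0},{"offset":[310,377,0],"dr":[0,0,-0.44],"grip":0}]' --grip_force 25

```text
time_s: 3.33
eef_pos: [0.4286, -0.2535, 0.405]
tool_rot: [0.997, -0.082, 0.0, 0.0]
force: [0.9, -1.2, -0.1]
finger_gap: 0.0853
grip_force: 0.0
```

Call:
send_rows --deltas '[{"offset":[28,-2,0],"dr":[0,0,0],"grip":200},{"offset":[35,-20,0],"dr":[0,0,0],"grip":255},{"offset":[35,-20,0],"dr":[0,0,0],"grip":255}]'

```text
time_s: 3.58
eef_pos: [0.4654, -0.2764, 0.4051]
tool_rot: [0.997, -0.081, 0.001, 0.001]
force: [0.2, -0.7, -0.3]
finger_gap: 0.0515
grip_force: 0.0
```

```bash
python3 - <<'E'
from h import *
w=snapshot("wrist"); st=state(); print({k:np.round(v,3).tolist() for k,v in st.items()})
cv2.imwrite("pics/w1.png",cv2.resize(w["frame"],(800,500),interpolation=cv2.INTER_CUBIC))
for t in("rest","ring","ring_grip","brake","brake_tip","stand","stone"):
    for x in silhouettes(t,w)[:2]:
        ys,xs=np.nonzero(x["mask"]); print(t,round(x["confidence"],2),np.round(x["bbox"],1).tolist(),xs.mean().round(1),ys.mean().round(1))
np.save("w1.npy",w,allow_pickle=True)
E
```

```text
{'time_s': 3.633, 'joint_pos': [-0.664, 0.272, 1.641, -0.0, 1.228, 1.07], 'qd': [-0.013, -0.02, 0.047, 0.011, 0.02, 0.007], 'tau': [0.408, -45.546, -28.02, -0.027, -0.251, -0.081], 'eef_pos': [0.464, -0.276, 0.405], 'tool_rot': [0.997, -0.081, 0.0, 0.0], 'force': [-0.706, 0.201, 0.282], 'torque': [-0.048, -0.036, 0.02], 'grip_force': 0.0, 'finger_gap': 0.044}
rest 0.95 [234.6, 146.2, 235.3, 170.9] 239.3 143.9
ring 0.69 [266.9, 151.6, 150.4, 148.2] 266.6 150.6
ring_grip 0.58 [269.7, 151.5, 145.0, 145.2] 266.5 150.6
brake 0.59 [136.2, 186.4, 36.7, 52.6] 135.7 189.2
brake_tip 0.65 [134.1, 188.9, 44.6, 49.4] 135.6 189.6
stone 0.69 [136.2, 184.3, 34.8, 51.5] 135.8 189.5
```

View pics/w1.png

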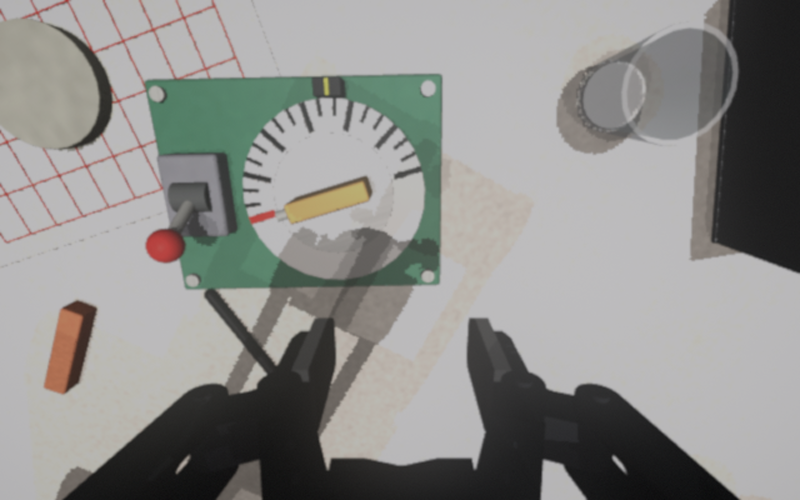

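The wrist picture is clear: ball at (165,245), index line (326,87), ring centre (334,188), red 0 line (262,217), and the nib and holder pointing left.

```bash
cat >> h.py <<'E'
def blob(s,lo,hi,box=None,minA=8):
    hsv=cv2.cvtColor(s["frame"],cv2.COLOR_BGR2HSV); m=cv2.inRange(hsv,lo,hi)
    if lo[0]==0: m|=cv2.inRange(hsv,(172,)+tuple(lo[1:]),(180,)+tuple(hi[1:]))
    N,l,st,c=cv2.connectedComponentsWithStats(m)
    return sorted([(int(st[i,4]),c[i].round(1).tolist()) for i in range(1,N) if st[i,4]>=minA],reverse=True)
def ringest(s):
    x=max(silhouettes("ring",s),key=lambda r:r["confidence"]); cn=max(cv2.findContours(x["mask"].astype(np.uint8),0,1)[0],key=len)[:,0]
    p=np.array([atz(s,q,.04)[:2] for q in cv2.convexHull(cn)[:,0]]).astype(np.float32)
    c,r=cv2.minEnclosingCircle(p); return np.array(c),r
E
python3 - <<'E'
from h import *
w=np.load("w1.npy",allow_pickle=True).item()
print("red",blob(w,(0,150,80),(6,255,255))); print("yel",blob(w,(24,120,80),(35,255,255))); print("brass",blob(w,(15,100,80),(24,255,255),minA=20))
try: print(ringest(w))
except Exception as e: print(e)
for n,p,z in [("ball",(132,196),.087),("ringc",(267,150.4),.04),("index",(261,69.6),.04),("red",(210,173.6),.04),("brasstop",(264,160),.078)]:print(n,np.round(atz(w,p,z),4))
E
```

```text
red [(471, [130.0, 196.6]), (59, [209.1, 173.2])]
yel []
brass [(989, [260.1, 161.4])]
(array([ 0.49897647, -0.22427197]), 0.07649970799684525)
ball [ 0.4883 -0.1014  0.087 ]
ringc [ 0.5038 -0.2255  0.04  ]
index [ 0.5806 -0.2362  0.04  ]
red [ 0.4896 -0.1607  0.04  ]
brasstop [ 0.5001 -0.2279  0.078 ]
```

Call:
send_rows --deltas '[{"offset":[-3,36,0],"dr":[0,0,0],"grip":255},{"offset":[-6,72,0],"dr":[0,0,0],"grip":255},{"offset":[-9,108,0],"dr":[0,0,0],"grip":255},{"offset":[-12,144,-30],"dr":[0,0,0],"grip":255},{"offset":[-14,180,-60],"dr":[0,0,0],"grip":255},{"offset":[-14,180,-95],"dr":[0,0,0],"grip":255},{"offset":[-14,180,-125],"dr":[0,0,0],"grip":255},{"offset":[-14,180,-157],"dr":[0,0,0],"grip":255},{"offset":[-14,180,-157],"dr":[0,0,0],"grip":255},{"offset":[-14,180,-157],"dr":[0,0,0],"grip":255}]'

```text
time_s: 4.87
eef_pos: [0.448, -0.095, 0.2469]
tool_rot: [0.997, -0.082, -0.002, -0.001]
force: [0.3, -0.0, -1.0]
finger_gap: -0.0001
grip_force: 0.0
```

```bash
python3 - <<'E'
from h import *
w=snapshot("wrist"); print(np.round(state()["eef_pos"],4))
cv2.imwrite("pics/w2.png",w["frame"])
r=blob(w,(0,150,80),(6,255,255));print(r,[np.round(atz(w,r[0][1],z),4) for z in (.085,.09)])
E
```

```text
[ 0.4489 -0.0955  0.2483]
[(2754, [325.1, 194.6]), (16, [26.6, 42.0]), (10, [4.5, 50.8]), (9, [66.3, 106.8]), (8, [41.5, 36.1])] [array([ 0.4872, -0.1015,  0.085 ]), array([ 0.4887, -0.1017,  0.09  ])]
```

View pics/w2.png

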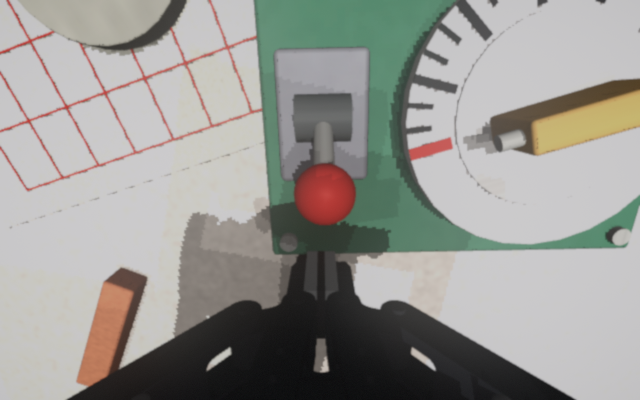

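The closed fingers stand right behind the ball at (325,195), so I can push.

Call:
send_rows --deltas '[{"offset":[10,-1.5,0],"dr":[0,0,0],"grip":255},{"offset":[18,-2.7,0],"dr":[0,0,0],"grip":255},{"offset":[26,-3.9,0],"dr":[0,0,0],"grip":255},{"offset":[34,-5,0],"dr":[0,0,0],"grip":255},{"offset":[42,-6.3,0],"dr":[0,0,0],"grip":255},{"offset":[50,-7.5,0],"dr":[0,0,0],"grip":255},{"offset":[57,-8.5,0],"dr":[0,0,0],"grip":255},{"offset":[64,-9.6,0],"dr":[0,0,0],"grip":255},{"offset":[70,-10.5,0],"dr":[0,0,0],"grip":255},{"offset":[70,-10.5,0],"dr":[0,0,0],"grip":255}]'

```text
time_s: 5.75
eef_pos: [0.5202, -0.106, 0.2476]
tool_rot: [0.997, -0.082, 0.001, 0.0]
force: [0.8, 0.3, -1.2]
finger_gap: 0.0001
grip_force: 0.0
```

```bash
python3 - <<'E'
from h import *
w=snapshot("wrist"); s=state();print(np.round(s["eef_pos"],4),np.round(s["force"],1))
r=blob(w,(0,150,80),(6,255,255),minA=40);print(r,[np.round(atz(w,r[0][1],z),4) for z in (.085,.09)])
E
```

```text
[ 0.5196 -0.1059  0.2475] [-0.2  0.8 -1.1]
[(2518, [323.9, 233.1]), (211, [417.4, 269.0])] [array([ 0.5426, -0.1094,  0.085 ]), array([ 0.5447, -0.1097,  0.09  ])]
```

The brake is released. Next I lift, turn the tool and move over the holder.

Call:
send_rows --deltas '[{"offset":[-8,1,0],"dr":[0,0,0],"grip":255},{"offset":[-8,1,40],"dr":[0,0,0.1],"grip":255},{"offset":[-8,1,80],"dr":[0,0,0.22],"grip":100},{"offset":[-10,-15,110],"dr":[0,0,0.34],"grip":0},{"offset":[-12,-50,110],"dr":[0,0,0.46],"grip":0},{"offset":[-16,-85,110],"dr":[0,0,0.58],"grip":0},{"offset":[-20,-119,110],"dr":[0,0,0.7],"grip":0},{"offset":[-20,-119,110],"dr":[0,0,0.82],"grip":0},{"offset":[-20,-119,110],"dr":[0,0,0.94],"grip":0},{"offset":[-20,-119,110],"dr":[0,0,1.06],"grip":0}]'

```text
time_s: 6.63
eef_pos: [0.4975, -0.2253, 0.3575]
tool_rot: [0.9, 0.435, -0.0, -0.0]
force: [0.0, -0.1, 0.8]
finger_gap: 0.0854
grip_force: 0.0
```

Call:
send_rows --deltas '[{"offset":[0,0,0],"dr":[0,0,0.12],"grip":0},{"offset":[0,0,0],"dr":[0,0,0.24],"grip":0},{"offset":[0,0,0],"dr":[0,0,0.36],"grip":0},{"offset":[0,0,0],"dr":[0,0,0.48],"grip":0},{"offset":[0,0,0],"dr":[0,0,0.6],"grip":0},{"offset":[0,0,0],"dr":[0,0,0.72],"grip":0},{"offset":[0,0,0],"dr":[0,0,0.84],"grip":0},{"offset":[0,0,0],"dr":[0,0,0.84],"grip":0},{"offset":[0,0,0],"dr":[0,0,0.84],"grip":0}]'

```text
time_s: 7.38
eef_pos: [0.498, -0.2245, 0.3576]
tool_rot: [0.648, 0.762, -0.0, -0.0]
force: [0.4, 0.3, -0.1]
finger_gap: 0.0857
grip_force: 0.0
```

```bash
python3 - <<'E'
from h import *
w=snapshot("wrist"); s=state();print(np.round(s["eef_pos"],4),np.round(s["tool_rot"],4),np.round(s["joint_pos"],2))
np.save("w3.npy",w,allow_pickle=True);cv2.imwrite("pics/w3.png",w["frame"])
print("red",blob(w,(0,150,80),(6,255,255),minA=30)); print("yel",blob(w,(24,120,80),(35,255,255))); print("brass",blob(w,(15,100,80),(24,255,255),minA=20)); print(ringest(w))
E
```

```text
[ 0.4982 -0.2245  0.3576] [ 6.479e-01  7.617e-01 -1.000e-04 -2.000e-04] [-0.55  0.33  1.68 -0.    1.13 -0.71]
red [(972, [415.5, 61.1]), (102, [324.2, 120.6])]
yel []
brass [(645, [321.8, 219.2]), (45, [317.3, 170.2])]
(array([ 0.49799365, -0.22370815]), 0.07631970942020416)
```

View pics/w3.png

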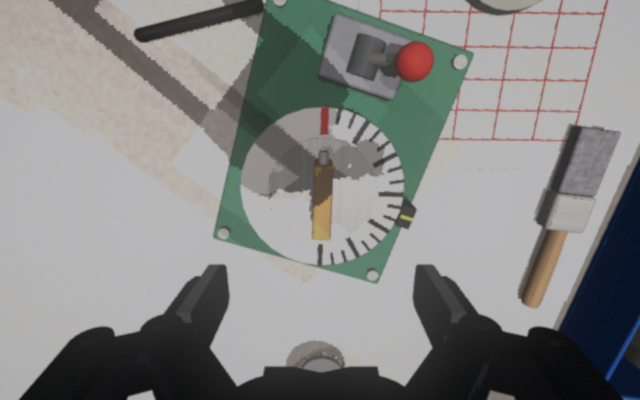

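The 0 line is at (324,120), the yellow index at (406,217), and the holder stands upright in the image between the fingers.

```bash
python3 - <<'E'
from h import *
w=np.load("w3.npy",allow_pickle=True).item()
c=np.array([.4982,-.2243])
for n,p,z in [("red",(324.2,120.6),.04),("index",(407,217),.04),("180",(320,255),.04),("brass far top",(323,165),.078),("brass near top",(321,238),.078),("ball",(415.5,61.1),.087)]:
    q=atz(w,p,z)[:2]-c; print(n,np.round(q,4),np.hypot(*q).round(4),np.degrees(np.arctan2(q[1],q[0])).round(1))
# crop unwrapped ring at r=0.05..0.085
a=np.radians(np.linspace(-40,130,680)); r=np.linspace(.085,.05,70)
P=np.stack([c[0]+r[:,None]*np.cos(a),c[1]+r[:,None]*np.sin(a),np.full((70,680),.04)],-1).reshape(-1,3)
uv=proj(w,P).reshape(70,680,2).astype(np.float32)
cv2.imwrite("pics/u.png",cv2.remap(w["frame"],uv[...,0],uv[...,1],cv2.INTER_CUBIC))
E
```

```text
red [-0.0081  0.0639] 0.0644 97.2
index [ 0.084 -0.011] 0.0847 -7.4
180 [ 0.0089 -0.0637] 0.0643 -82.0
brass far top [-0.0042  0.0327] 0.033 97.3
brass near top [ 0.0042 -0.0288] 0.0291 -81.6
ball [0.0462 0.1155] 0.1244 68.2
```

View pics/u.png

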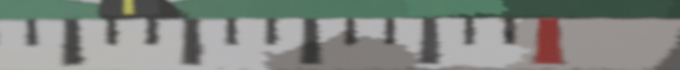

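The line spacing gives a reading of about 106° and the holder lies along 97.5°. Going down to pinch it.

Call:
send_rows --deltas '[{"offset":[0,0,-35],"dr":[0,0,-0.03],"grip":60},{"offset":[0,0,-70],"dr":[0,0,-0.03],"grip":60},{"offset":[0,0,-105],"dr":[0,0,-0.03],"grip":60},{"offset":[0,0,-136],"dr":[0,0,-0.03],"grip":60},{"offset":[0,0,-136],"dr":[0,0,-0.03],"grip":60},{"offset":[0,0,-136],"dr":[0,0,-0.03],"grip":255},{"offset":[0,0,-136],"dr":[0,0,-0.03],"grip":255},{"offset":[0,0,-136],"dr":[0,0,-0.03],"grip":255},{"offset":[0,0,-136],"dr":[0,0,-0.03],"grip":255},{"offset":[0,0,-136],"dr":[0,0,-0.03],"grip":255}]' --grip_force 25

```text
time_s: 8.32
eef_pos: [0.499, -0.2253, 0.2238]
tool_rot: [0.658, 0.753, -0.0, 0.001]
force: [-2.9, -2.6, 6.5]
finger_gap: 0.016
grip_force: 27.3
```

Call:
send_rows --deltas '[{"offset":[0,0,0],"dr":[0,0,-0.09],"grip":255},{"offset":[0,0,0],"dr":[0,0,-0.18],"grip":255},{"offset":[0,0,0],"dr":[0,0,-0.27],"grip":255},{"offset":[0,0,0],"dr":[0,0,-0.36],"grip":255},{"offset":[0,0,0],"dr":[0,0,-0.45],"grip":255},{"offset":[0,0,0],"dr":[0,0,-0.54],"grip":255},{"offset":[0,0,0],"dr":[0,0,-0.63],"grip":255},{"offset":[0,0,0],"dr":[0,0,-0.72],"grip":255},{"offset":[0,0,0],"dr":[0,0,-0.8],"grip":255},{"offset":[0,0,0],"dr":[0,0,-0.8],"grip":255}]'

```text
time_s: 9.15
eef_pos: [0.4991, -0.2254, 0.2238]
tool_rot: [0.9, 0.436, 0.0, 0.001]
force: [-2.3, -1.5, 6.4]
finger_gap: 0.0155
grip_force: 27.2
```

```bash
cat >> h.py <<'E'
def unwrap(w,name,c=(.4982,-.2243)):
    a=np.radians(np.linspace(-40,130,680)); r=np.linspace(.085,.05,70)
    P=np.stack([c[0]+r[:,None]*np.cos(a),c[1]+r[:,None]*np.sin(a),np.full((70,680),.04)],-1).reshape(-1,3)
    uv=proj(w,P).reshape(70,680,2).astype(np.float32)
    u=cv2.remap(w["frame"],uv[...,0],uv[...,1],cv2.INTER_CUBIC)
    cv2.imwrite(name,u); h=cv2.cvtColor(u,cv2.COLOR_BGR2HSV)
    f=lambda lo,hi,rows:np.nonzero(cv2.inRange(h[rows],lo,hi))[1]
    y=f((22,100,70),(36,255,255),slice(0,16)); r_=np.r_[f((0,130,70),(8,255,255),slice(20,60)),f((172,130,70),(180,255,255),slice(20,60))]
    Y,R=np.median(y)/4-40,np.median(r_)/4-40; print("index",Y,len(y),"red",R,len(r_),"reading",R-Y)
E
python3 - <<'E'
from h import *
w=snapshot("wrist"); s=state();print(np.round(s["eef_pos"],4),np.round(s["tool_rot"],4),s["finger_gap"],np.round(s["force"],1))
unwrap(np.load("w3.npy",allow_pickle=True).item(),"pics/u0.png")
unwrap(w,"pics/u1.png"); cv2.imwrite("pics/w4.png",w["frame"])
E
```

```text
[ 0.4991 -0.2254  0.2239] [8.994e-01 4.371e-01 4.000e-04 1.500e-03] 0.015510788036320602 [-2.8 -1.3  6.7]
index -8.0 126 red 97.0 680 reading 105.0
index -8.0 127 red 51.25 716 reading 59.25
```

Call:
send_rows --deltas '[{"offset":[0,0,0],"dr":[0,0,0],"grip":100},{"offset":[0,0,0],"dr":[0,0,0],"grip":60},{"offset":[0,0,0],"dr":[0,0,0],"grip":60},{"offset":[0,0,0],"dr":[0,0,0],"grip":60},{"offset":[0,0,30],"dr":[0,0,0],"grip":60},{"offset":[0,0,65],"dr":[0,0,0],"grip":60},{"offset":[0,0,100],"dr":[0,0,0],"grip":60},{"offset":[0,0,130],"dr":[0,0,-0.1],"grip":60},{"offset":[0,0,130],"dr":[0,0,-0.2],"grip":60},{"offset":[0,0,130],"dr":[0,0,-0.2],"grip":60}]'

```text
time_s: 10.03
eef_pos: [0.4995, -0.2251, 0.354]
tool_rot: [0.939, 0.344, 0.002, 0.002]
force: [-0.4, 0.7, -1.0]
finger_gap: 0.065
grip_force: 0.0
```

```bash
python3 - <<'E'
from h import *
w=snapshot("wrist"); s=state();print(np.round(s["eef_pos"],4),np.round(s["tool_rot"],4))
unwrap(w,"pics/u2.png")
r=blob(w,(0,150,80),(6,255,255),minA=40);print(r,np.round(atz(w,r[0][1],.087),4))
E
```

```text
[ 0.4988 -0.2247  0.3524] [9.380e-01 3.465e-01 5.000e-04 5.000e-04]
index -8.0 106 red 51.5 635 reading 59.5
[(1056, [231.6, 55.2])] [ 0.5437 -0.1086  0.087 ]
```

View pics/u2.png

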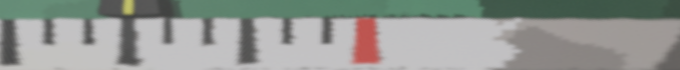

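The long 60 line stands on the index at column 128. Next I pull the lever back.

Call:
send_rows --deltas '[{"offset":[20,27,0],"dr":[0,0,-0.11],"grip":255},{"offset":[40,54,0],"dr":[0,0,-0.23],"grip":255},{"offset":[60,82,0],"dr":[0,0,-0.35],"grip":255},{"offset":[82,110,0],"dr":[0,0,-0.47],"grip":255},{"offset":[82,110,0],"dr":[0,0,-0.59],"grip":255},{"offset":[82,110,0],"dr":[0,0,-0.71],"grip":255},{"offset":[82,110,0],"dr":[0,0,-0.83],"grip":255},{"offset":[82,110,-35],"dr":[0,0,-0.865],"grip":255},{"offset":[82,110,-70],"dr":[0,0,-0.865],"grip":255},{"offset":[82,110,-105],"dr":[0,0,-0.865],"grip":255}]'

```text
time_s: 10.92
eef_pos: [0.5801, -0.1144, 0.2445]
tool_rot: [0.997, -0.078, -0.0, -0.0]
force: [-0.2, 0.7, -0.4]
finger_gap: 0.0
grip_force: 0.0
```

```bash
python3 - <<'E'
from h import *
w=snapshot("wrist"); s=state();print(np.round(s["eef_pos"],4),np.round(s["tool_rot"],4),s["finger_gap"],np.round(s["force"],1))
E
```

```text
[ 0.5771 -0.1136  0.2375] [ 0.9969 -0.0779 -0.0061 -0.0015] -0.0001415817559379629 [-1.5  0.3 -4.6]
```

Call:
send_rows --deltas '[{"offset":[0,0,2],"dr":[0,0,0],"grip":255},{"offset":[-8,1.2,2],"dr":[0,0,0],"grip":255},{"offset":[-16,2.4,2],"dr":[0,0,0],"grip":255},{"offset":[-24,3.6,2],"dr":[0,0,0],"grip":255},{"offset":[-32,4.8,2],"dr":[0,0,0],"grip":255},{"offset":[-40,6,2],"dr":[0,0,0],"grip":255},{"offset":[-48,7.2,2],"dr":[0,0,0],"grip":255},{"offset":[-55,8.2,2],"dr":[0,0,0],"grip":255},{"offset":[-61,9.2,2],"dr":[0,0,0],"grip":255},{"offset":[-66,10,2],"dr":[0,0,0],"grip":255}]'

```text
time_s: 11.8
eef_pos: [0.5136, -0.1045, 0.2485]
tool_rot: [0.997, -0.08, -0.0, -0.0]
force: [0.9, 0.1, -0.5]
finger_gap: -0.0001
grip_force: 0.7
```

```bash
python3 - <<'E'
from h import *
w=snapshot("wrist"); s=state();print(np.round(s["eef_pos"],4),np.round(s["tool_rot"],4),s["finger_gap"],np.round(s["force"],1))
r=blob(w,(0,150,80),(6,255,255),minA=40);print(r,np.round(atz(w,r[0][1],.087),4))
E
```

```text
[ 0.5128 -0.1043  0.2483] [ 9.968e-01 -7.950e-02 -1.200e-03 -3.000e-04] -0.00021340976632149635 [-1.4 -0.2  0.7]
[(102, [320.6, 345.1]), (90, [429.0, 175.3])] [ 0.4768 -0.0967  0.087 ]
```

Call:
send_rows --deltas '[{"offset":[8,-1,0],"dr":[0,0,0],"grip":255},{"offset":[8,-1,40],"dr":[0,0,0],"grip":255},{"offset":[-5,-1,80],"dr":[0,0,0],"grip":255},{"offset":[-20,-1,120],"dr":[0,0,0],"grip":255},{"offset":[-20,-1,150],"dr":[0,0,0],"grip":255},{"offset":[-20,-1,150],"dr":[0,0,0],"grip":255}]'

```text
time_s: 12.35
eef_pos: [0.4968, -0.1064, 0.4051]
tool_rot: [0.997, -0.08, 0.005, 0.001]
force: [1.0, -0.2, 0.4]
finger_gap: -0.0
grip_force: 0.0
```

```bash
python3 - <<'E'
from h import *
w=snapshot("wrist"); s=state();print(np.round(s["eef_pos"],4),np.round(s["tool_rot"],4))
unwrap(w,"pics/u3.png")
r=blob(w,(0,150,80),(6,255,255),minA=40);print(r,[np.round(atz(w,p[1],.087),4) for p in r])
E
```

```text
[ 0.4965 -0.1063  0.4024] [ 9.968e-01 -7.960e-02  3.900e-03  9.000e-04]
index -8.0 116 red 51.5 581 reading 59.5
[(163, [321.9, 198.1])] [array([ 0.4915, -0.1056,  0.087 ])]
```

Call:
send_rows --deltas '[{"offset":[0,40,0],"dr":[0,0,-0.05],"grip":100},{"offset":[0,80,0],"dr":[0,0,-0.1],"grip":60},{"offset":[0,120,0],"dr":[0,0,-0.19],"grip":60},{"offset":[0,120,0],"dr":[0,0,-0.19],"grip":60}]'

```text
time_s: 12.73
eef_pos: [0.4941, 0.0197, 0.3972]
tool_rot: [0.985, -0.175, -0.002, -0.002]
force: [0.9, 0.2, -0.2]
finger_gap: 0.0482
grip_force: 0.0
```

```bash
python3 - <<'E'
from h import *
w=snapshot("wrist"); s=state();print(np.round(s["eef_pos"],4),np.round(s["tool_rot"],4))
r=blob(w,(0,150,80),(6,255,255),minA=40);print(r,[np.round(atz(w,p[1],.087),4) for p in r])
print("orange",blob(w,(7,150,80),(20,255,255)))
for t in("stone","stone_mark","stand"):
    for x in silhouettes(t,w)[:2]: print(t,round(x["confidence"],2),np.round(x["bbox"],1).tolist())
np.save("w5.npy",w,allow_pickle=True);cv2.imwrite("pics/w5.png",w["frame"])
E
```

```text
[0.4945 0.0173 0.3973] [ 9.852e-01 -1.717e-01 -1.400e-03 -4.000e-04]
[(550, [459.2, 149.9]), (93, [501.2, 64.2])] [array([ 0.4872, -0.1028,  0.087 ]), array([ 0.5428, -0.149 ,  0.087 ])]
orange []
stone 0.68 [109.9, 268.6, 99.2, 131.5]
stone 0.29 [45.5, 5.9, 52.8, 10.2]
stone_mark 0.69 [111.0, 269.9, 101.1, 133.8]
stand 0.62 [143.3, 254.8, 167.5, 161.3]
stand 0.19 [454.6, 140.8, 36.5, 53.1]
```

View pics/w5.png

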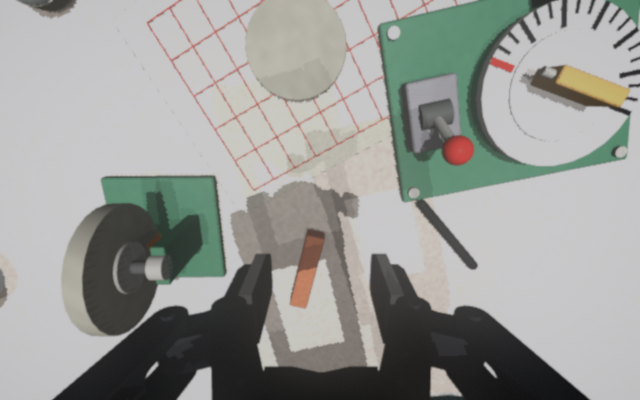

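The lever is locked: ball at (459,150), x 0.487. The stand's base corners are at (104,178), (215,177) and (224,276). A bit of the orange stripe shows on the −y face at (153,239).

```bash
python3 - <<'E'
from h import *
from scipy.optimize import minimize
w=np.load("w5.npy",allow_pickle=True).item()
C=np.array([atz(w,p,.012)[:2] for p in((104,178),(215,177),(224,276))]); print(C.round(4).tolist(),"centre",(C[0]+C[2])/2)
for d in (C[1]-C[2],C[0]-C[1]): print(np.linalg.norm(d),np.degrees(np.arctan2(d[1],d[0])))
m=silhouettes("stone",w)[0]["mask"]
def model(p):
    x,y,t=p; R=np.array([[np.cos(t),-np.sin(t)],[np.sin(t),np.cos(t)]]); a=np.linspace(0,2*np.pi,60)
    P=[]
    for f in(-.008,.008):
        xy=R@np.array([.06*np.sin(a),np.full(60,f)]); P.append(np.c_[xy[0]+x,xy[1]+y,.1+.06*np.cos(a)])
    im=np.zeros(m.shape,np.uint8); cv2.fillConvexPoly(im,cv2.convexHull(np.round(proj(w,np.vstack(P))*16).astype(np.int32)),1,shift=4); return im>0
def cost(p):
    o=model(p); return (o^m).sum()/m.sum()
r=minimize(cost,[.491,.214,-.35],method="Nelder-Mead",options=dict(initial_simplex=[[.491,.214,-.35],[.5,.214,-.35],[.491,.222,-.35],[.491,.214,-.25]]))
print(r.x,r.fun,np.degrees(r.x[2]))
x,y,t=r.x
for th in np.arange(0,6.28,.3):
    q=proj(w,[x+.047*np.sin(th)*np.cos(t)+.008*np.sin(t),y+.047*np.sin(th)*np.sin(t)-.008*np.cos(t),.1+.047*np.cos(th)])[0]; print(round(th,1),q.round(0).tolist(),end=" ")
E
```

```text
[[0.5723, 0.2548], [0.5301, 0.1363], [0.4114, 0.1818]] centre [0.49188519 0.21829622]
0.12713216598289281 -20.9949360954795
0.12580361326890058 70.41044467234504
[ 0.49224245  0.22126824 -0.3605844 ] 0.06874760628111834 -20.65996399858198
0.0 [96.0, 296.0] 0.3 [94.0, 280.0] 0.6 [96.0, 262.0] 0.9 [101.0, 245.0] 1.2 [109.0, 231.0] 1.5 [118.0, 221.0] 1.8 [127.0, 217.0] 2.1 [136.0, 217.0] 2.4 [143.0, 222.0] 2.7 [149.0, 229.0] 3.0 [153.0, 240.0] 3.3 [155.0, 252.0] 3.6 [155.0, 265.0] 3.9 [153.0, 278.0] 4.2 [149.0, 291.0] 4.5 [143.0, 303.0] 4.8 [136.0, 312.0] 5.1 [127.0, 318.0] 5.4 [118.0, 321.0] 5.7 [109.0, 317.0] 6.0 [101.0, 309.0]
```

The mark stands near 3.0 rad, so I'll turn it backwards in two strokes, starting on the far side of the wheel top.

Call:
send_rows --deltas '[{"offset":[7,38,0],"dr":[0,0,-0.017],"grip":140},{"offset":[14,76,0],"dr":[0,0,-0.017],"grip":140},{"offset":[21,114,0],"dr":[0,0,-0.017],"grip":140},{"offset":[28,152,0],"dr":[0,0,-0.017],"grip":140},{"offset":[33,189,0],"dr":[0,0,-0.017],"grip":140},{"offset":[33,189,0],"dr":[0,0,-0.017],"grip":140},{"offset":[33,189,0],"dr":[0,0,-0.017],"grip":140}]'

```text
time_s: 13.57
eef_pos: [0.5284, 0.2036, 0.3981]
tool_rot: [0.983, -0.181, -0.0, 0.0]
force: [-0.2, -0.6, 0.1]
finger_gap: 0.0386
grip_force: 0.0
```

```bash
python3 - <<'E'
from h import *
w=snapshot("wrist"); s=state();print(np.round(s["eef_pos"],4),np.round(s["tool_rot"],4),s["finger_gap"],np.round(s["joint_pos"],2))
np.save("w6.npy",w,allow_pickle=True);cv2.imwrite("pics/w6.png",w["frame"])
E
```

```text
[0.5281 0.2024 0.3981] [ 9.833e-01 -1.819e-01 -3.000e-04  5.000e-04] 0.03838272893833236 [ 0.24  0.32  1.59 -0.    1.23  2.18]
```

View pics/w6.png

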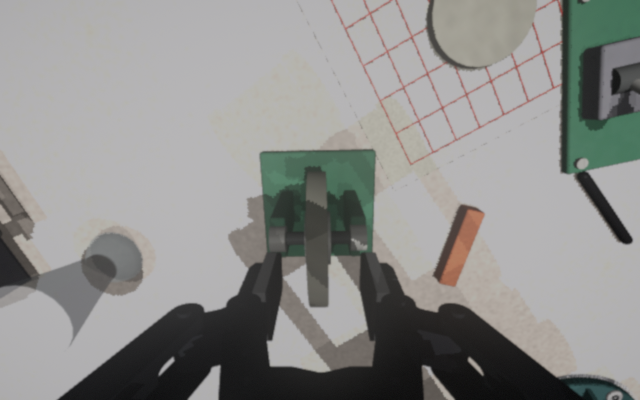

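The wheel stands upright at columns 305–328, almost centred between the fingers.

Call:
send_rows --deltas '[{"offset":[-1,4,-30],"dr":[0,0,-0.005],"grip":140},{"offset":[-1,4,-60],"dr":[0,0,-0.005],"grip":140},{"offset":[-1,4,-90],"dr":[0,0,-0.005],"grip":140},{"offset":[-1,4,-113],"dr":[0,0,-0.005],"grip":140},{"offset":[-1,4,-113],"dr":[0,0,-0.005],"grip":140},{"offset":[-1,4,-113],"dr":[0,0,-0.005],"grip":255},{"offset":[-1,4,-113],"dr":[0,0,-0.005],"grip":255},{"offset":[-1,4,-113],"dr":[0,0,-0.005],"grip":255},{"offset":[-1,4,-113],"dr":[0,0,-0.005],"grip":255}]' --grip_force 30

```text
time_s: 14.37
eef_pos: [0.5273, 0.2072, 0.2869]
tool_rot: [0.983, -0.184, 0.001, -0.001]
force: [0.3, 2.0, -5.2]
finger_gap: 0.016
grip_force: 31.9
```

```bash
python3 - <<'E'
from h import *
s=state();print(np.round(s["eef_pos"],4),s["finger_gap"],np.round(s["force"],1),s["grip_force"])
a=np.linspace(.9,-.9,11)
for v in a: print(round(v,2),np.round(1000*np.array([.048*(np.sin(v)-np.sin(.9))*.935,-.048*(np.sin(v)-np.sin(.9))*.355,.048*(np.cos(v)-np.cos(.9))]),1).tolist())
E
```

```text
[0.5273 0.2072 0.2869] 0.01599418110872536 [ 0.3  2.  -5.2] 31.911145448684692
0.9 [0.0, -0.0, 0.0]
0.72 [-5.6, 2.1, 6.2]
0.54 [-12.1, 4.6, 11.3]
0.36 [-19.3, 7.3, 15.1]
0.18 [-27.1, 10.3, 17.4]
0.0 [-35.2, 13.3, 18.2]
-0.18 [-43.2, 16.4, 17.4]
-0.36 [-51.0, 19.4, 15.1]
-0.54 [-58.2, 22.1, 11.3]
-0.72 [-64.7, 24.6, 6.2]
-0.9 [-70.3, 26.7, 0.0]
```

Call:
send_rows --deltas '[{"offset":[-5.6,2.1,6.2],"dr":[0,0,0],"grip":255},{"offset":[-12.1,4.6,11.3],"dr":[0,0,0],"grip":255},{"offset":[-19.3,7.3,15.1],"dr":[0,0,0],"grip":255},{"offset":[-27.1,10.3,17.4],"dr":[0,0,0],"grip":255},{"offset":[-35.2,13.3,18.2],"dr":[0,0,0],"grip":255},{"offset":[-43.2,16.4,17.4],"dr":[0,0,0],"grip":255},{"offset":[-51,19.4,15.1],"dr":[0,0,0],"grip":255},{"offset":[-58.2,22.1,11.3],"dr":[0,0,0],"grip":255},{"offset":[-64.7,24.6,6.2],"dr":[0,0,0],"grip":255},{"offset":[-70.3,26.7,0],"dr":[0,0,0],"grip":255}]'

```text
time_s: 15.2
eef_pos: [0.4561, 0.2334, 0.2881]
tool_rot: [0.983, -0.184, 0.002, 0.001]
force: [1.6, -7.5, 7.3]
finger_gap: 0.0157
grip_force: 33.2
```

Call:
send_rows --deltas '[{"offset":[0,0,0],"dr":[0,0,0],"grip":140},{"offset":[0,0,0],"dr":[0,0,0],"grip":140},{"offset":[0,0,0],"dr":[0,0,0],"grip":140},{"offset":[0,0,40],"dr":[0,0,0],"grip":140},{"offset":[0,0,80],"dr":[0,0,0],"grip":140},{"offset":[0,0,100],"dr":[0,0,0],"grip":140},{"offset":[0,0,100],"dr":[0,0,0],"grip":140}]'

```text
time_s: 15.78
eef_pos: [0.4583, 0.2348, 0.3912]
tool_rot: [0.983, -0.185, 0.004, -0.003]
force: [0.5, 0.5, 0.5]
finger_gap: 0.0385
grip_force: 0.0
```

```bash
cat >> h.py <<'E'
def mark(s,c=(.492,.220),t=-.362):
    hsv=cv2.cvtColor(s["frame"],cv2.COLOR_BGR2HSV); m=cv2.inRange(hsv,(4,140,70),(20,255,255)); x,y=c
    best=[]
    for th in np.arange(0,6.283,.02):
        for f,rs in((-.008,np.linspace(.038,.058,5)),(.008,np.linspace(.038,.058,5)),(None,[.06])):
            P=[[x+r*np.sin(th)*np.cos(t)-g*np.sin(t),y+r*np.sin(th)*np.sin(t)+g*np.cos(t),.1+r*np.cos(th)] for r in rs for g in ([f] if f else np.linspace(-.006,.006,5))]
            q=np.round(proj(s,P)).astype(int)
            if (q<0).any() or (q[:,0]>=640).any() or (q[:,1]>=400).any(): continue
            h=(m[q[:,1],q[:,0]]>0).sum()
            if h>=4: best.append((int(h),round(float(th),2),"rim" if f is None else f))
    for k in(-.008,.008,"rim"):
        b=[v[1] for v in best if v[2]==k]; print(k,len(b),b[:1],b[-1:],np.mean(b) if b else None)
E
python3 - <<'E'
from h import *
s=state();print(np.round(s["eef_pos"],4))
for n in("scene","side","wrist"):
    w=snapshot(n);print(n);mark(w)
    print(blob(w,(4,140,70),(20,255,255),minA=6)[:6]); cv2.imwrite("pics/m_%s.png"%n,w["frame"])
E
```

```text
[0.4583 0.2348 0.3912]
scene
-0.008 3 [1.98] [2.02] 2.0
0.008 5 [1.46] [1.54] 1.4999999999999998
rim 3 [1.58] [1.72] 1.64
[(3523, [323.3, 288.9]), (660, [175.2, 170.8]), (234, [194.8, 215.8]), (156, [223.9, 234.1]), (95, [362.3, 190.8]), (82, [222.3, 30.0])]
side
-0.008 0 [] [] None
0.008 0 [] [] None
rim 0 [] [] None
[(1287, [176.6, 189.9]), (30, [310.6, 142.5]), (17, [365.6, 115.8])]
wrist
-0.008 0 [] [] None
0.008 0 [] [] None
rim 0 [] [] None
[]
```

The scene picture puts the mark at about 1.55 rad, so I repeat the same stroke.

Call:
send_rows --deltas '[{"offset":[35,-13,0],"dr":[0,0,0],"grip":140},{"offset":[70.3,-26.7,0],"dr":[0,0,0],"grip":140},{"offset":[70.3,-26.7,-30],"dr":[0,0,0],"grip":140},{"offset":[70.3,-26.7,-65],"dr":[0,0,0],"grip":140},{"offset":[70.3,-26.7,-100],"dr":[0,0,0],"grip":140},{"offset":[70.3,-26.7,-100],"dr":[0,0,0],"grip":140},{"offset":[70.3,-26.7,-100],"dr":[0,0,0],"grip":255},{"offset":[70.3,-26.7,-100],"dr":[0,0,0],"grip":255},{"offset":[70.3,-26.7,-100],"dr":[0,0,0],"grip":255},{"offset":[70.3,-26.7,-100],"dr":[0,0,0],"grip":255}]'

```text
time_s: 16.77
eef_pos: [0.5264, 0.2077, 0.2862]
tool_rot: [0.983, -0.184, 0.0, -0.0]
force: [-1.0, 2.5, -11.8]
finger_gap: 0.0157
grip_force: 32.5
```

Call:
send_rows --deltas '[{"offset":[-5.6,2.1,6.2],"dr":[0,0,0],"grip":255},{"offset":[-12.1,4.6,11.3],"dr":[0,0,0],"grip":255},{"offset":[-19.3,7.3,15.1],"dr":[0,0,0],"grip":255},{"offset":[-27.1,10.3,17.4],"dr":[0,0,0],"grip":255},{"offset":[-35.2,13.3,18.2],"dr":[0,0,0],"grip":255},{"offset":[-43.2,16.4,17.4],"dr":[0,0,0],"grip":255},{"offset":[-51,19.4,15.1],"dr":[0,0,0],"grip":255},{"offset":[-58.2,22.1,11.3],"dr":[0,0,0],"grip":255},{"offset":[-64.7,24.6,6.2],"dr":[0,0,0],"grip":255},{"offset":[-70.3,26.7,0],"dr":[0,0,0],"grip":255}]'

```text
time_s: 17.6
eef_pos: [0.4565, 0.2332, 0.2887]
tool_rot: [0.983, -0.184, 0.002, 0.001]
force: [-0.3, -8.1, 9.8]
finger_gap: 0.0155
grip_force: 33.8
```

Call:
send_rows --deltas '[{"offset":[0,0,0],"dr":[0,0,0],"grip":140},{"offset":[0,0,0],"dr":[0,0,0],"grip":140},{"offset":[0,0,0],"dr":[0,0,0],"grip":140},{"offset":[0,0,40],"dr":[0,0,0],"grip":140},{"offset":[-10,4,80],"dr":[0,0,0],"grip":140},{"offset":[-20,8,100],"dr":[0,0,0],"grip":140},{"offset":[-20,8,100],"dr":[0,0,0],"grip":140}]'

```text
time_s: 18.18
eef_pos: [0.4369, 0.2432, 0.3911]
tool_rot: [0.983, -0.185, 0.004, -0.003]
force: [0.6, 0.2, -0.5]
finger_gap: 0.0387
grip_force: 0.0
```

```bash
python3 - <<'E'
from h import *
s=state();print(np.round(s["eef_pos"],4))
for n in("scene","side","wrist"):
    w=snapshot(n);print(n);mark(w)
    cv2.imwrite("pics/n_%s.png"%n,w["frame"])
print(blob(w,(4,140,70),(20,255,255),minA=6)[:6]); np.save("w7.npy",w,allow_pickle=True)
print([(t,proj(w,[.492+.06*np.sin(t)*.935,.22-.06*np.sin(t)*.355,.1+.06*np.cos(t)])[0].round(0)) for t in(-.4,-.2,0,.2,.4)])
E
```

```text
[0.4369 0.2432 0.3911]
scene
-0.008 0 [] [] None
0.008 5 [0.04] [0.18] 0.12800000000000003
rim 5 [0.06] [0.14] 0.1
side
-0.008 0 [] [] None
0.008 0 [] [] None
rim 0 [] [] None
wrist
-0.008 0 [] [] None
0.008 0 [] [] None
rim 0 [] [] None
[]
[(-0.4, array([325., 170.])), (-0.2, array([325., 153.])), (0, array([325., 133.])), (0.2, array([325., 112.])), (0.4, array([325.,  92.]))]
```

View pics/n_wrist.png

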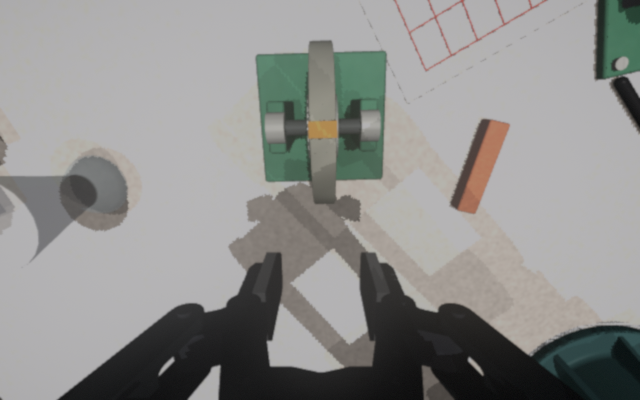

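The orange mark is now at (323,129) on top of the rim. I'll measure how far it leans.

```bash
python3 - <<'E'
from h import *
w=np.load("w7.npy",allow_pickle=True).item()
hsv=cv2.cvtColor(w["frame"],cv2.COLOR_BGR2HSV); m=cv2.inRange(hsv[110:150,300:345],(10,130,90),(28,255,255)); ys,xs=np.nonzero(m); row=ys.mean()+110; col=xs.mean()+300; print("orange",col,row,len(ys),ys.min()+110,ys.max()+110)
ex=np.array([.935,-.355])
for c in np.array([[.492,.22]])+np.outer([-.004,-.002,0,.002,.004],ex):
    a=np.linspace(-np.pi,np.pi,721); R=proj(w,np.c_[c[0]+.06*np.sin(a)*ex[0],c[1]+.06*np.sin(a)*ex[1],.1+.06*np.cos(a)])[:,1]
    up=np.abs(a)<.6
    print(c.round(4),"ends",R.min().round(1),R.max().round(1),"axle",proj(w,[c[0],c[1],.1])[0].round(1),"mark angle",np.interp(-row,-R[up],a[up]).round(3))
m=max(silhouettes("stone",w),key=lambda r:r["confidence"])["mask"];y=np.nonzero(m)[0];print("mask rows",y.min(),y.max())
E
```

```text
orange 322.43989071038254 129.20218579234972 366 121 137
[0.4883 0.2214] ends 45.2 208.0 axle [324.5 131. ] mark angle 0.106
[0.4901 0.2207] ends 42.0 205.5 axle [324.5 128.4] mark angle 0.073
[0.492 0.22 ] ends 38.8 203.1 axle [324.5 125.8] mark angle 0.04
[0.4939 0.2193] ends 35.6 200.6 axle [324.5 123.1] mark angle 0.006
[0.4957 0.2186] ends 32.3 198.2 axle [324.5 120.5] mark angle -0.027
mask rows 76 126
```

The mark leans about +0.06 rad, so one small corrective swing at the top.

Call:
send_rows --deltas '[{"offset":[28,-12,0],"dr":[0,0,0],"grip":140},{"offset":[56,-23,0],"dr":[0,0,0],"grip":140},{"offset":[56,-23,-30],"dr":[0,0,0],"grip":140},{"offset":[56,-23,-60],"dr":[0,0,0],"grip":140},{"offset":[56,-23,-84],"dr":[0,0,0],"grip":140},{"offset":[56,-23,-84],"dr":[0,0,0],"grip":140},{"offset":[56,-23,-84],"dr":[0,0,0],"grip":140},{"offset":[56,-23,-84],"dr":[0,0,0],"grip":255},{"offset":[56,-23,-84],"dr":[0,0,0],"grip":255},{"offset":[56,-23,-84],"dr":[0,0,0],"grip":255}]'

```text
time_s: 19.22
eef_pos: [0.4931, 0.2194, 0.303]
tool_rot: [0.983, -0.184, 0.001, -0.001]
force: [1.4, 2.8, -1.9]
finger_gap: 0.016
grip_force: 31.5
```

Call:
send_rows --deltas '[{"offset":[0,0,0],"dr":[0,0,0],"grip":255},{"offset":[-1,0.4,0],"dr":[0,0,0],"grip":255},{"offset":[-2,0.8,0],"dr":[0,0,0],"grip":255},{"offset":[-3.2,1.2,0],"dr":[0,0,0],"grip":255},{"offset":[-3.2,1.2,0],"dr":[0,0,0],"grip":255},{"offset":[-3.2,1.2,0],"dr":[0,0,0],"grip":140},{"offset":[-3.2,1.2,0],"dr":[0,0,0],"grip":140},{"offset":[-3.2,1.2,0],"dr":[0,0,0],"grip":140},{"offset":[-3.2,1.2,40],"dr":[0,0,0],"grip":140},{"offset":[-3.2,1.2,80],"dr":[0,0,0],"grip":140}]'

```text
time_s: 20.05
eef_pos: [0.4875, 0.2197, 0.3801]
tool_rot: [0.983, -0.185, -0.004, 0.002]
force: [1.8, 0.7, -0.2]
finger_gap: 0.0385
grip_force: 0.0
```

Call:
send_rows --deltas '[{"offset":[-30,12,10],"dr":[0,0,0],"grip":140},{"offset":[-53,22,6],"dr":[0,0,0],"grip":140},{"offset":[-53,22,6],"dr":[0,0,0],"grip":140},{"offset":[-53,22,6],"dr":[0,0,0],"grip":140},{"offset":[-53,22,6],"dr":[0,0,0],"grip":140}]'

```text
time_s: 20.47
eef_pos: [0.4362, 0.2421, 0.3876]
tool_rot: [0.983, -0.184, 0.0, 0.0]
force: [-0.2, -1.2, 0.3]
finger_gap: 0.0385
grip_force: 0.0
```

```bash
python3 - <<'E'
from h import *
print(np.round(state()["eef_pos"],4))
w=snapshot("wrist")
hsv=cv2.cvtColor(w["frame"],cv2.COLOR_BGR2HSV); m=cv2.inRange(hsv[100:160,300:345],(10,130,90),(28,255,255)); ys,xs=np.nonzero(m); row=ys.mean()+100; print("orange",xs.mean()+300,row,len(ys))
ex=np.array([.935,-.355]); c=np.array([.492,.22])-.0012*ex; a=np.linspace(-.6,.6,241)
R=proj(w,np.c_[c[0]+.06*np.sin(a)*ex[0],c[1]+.06*np.sin(a)*ex[1],.1+.06*np.cos(a)])[:,1]; print("angle",np.interp(-row,-R,a))
s=snapshot("scene"); mark(s); d=snapshot("side")
for n,z in(("scene",s),("side",d)):
    p=proj(z,[.492,.22,.12])[0].astype(int); print(n,p)
    f=z["frame"][p[1]-35:p[1]+35,p[0]-40:p[0]+40]; cv2.imwrite(f"pics/z_{n}.png",f)
f=np.hstack([cv2.resize(cv2.imread(f"pics/z_{n}.png"),(400,350),interpolation=cv2.INTER_CUBIC) for n in("scene","side")]); cv2.imwrite("pics/z.png",f)
E
```

```text
[0.4362 0.2421 0.3876]
orange 320.56575682382135 130.24565756823822 403
angle 0.03341166748410288
-0.008 0 [] [] None
0.008 1 [0.04] [0.04] 0.04
rim 5 [0.02] [0.1] 0.06000000000000001
scene [382 202]
side [284 248]
```

View pics/z.png

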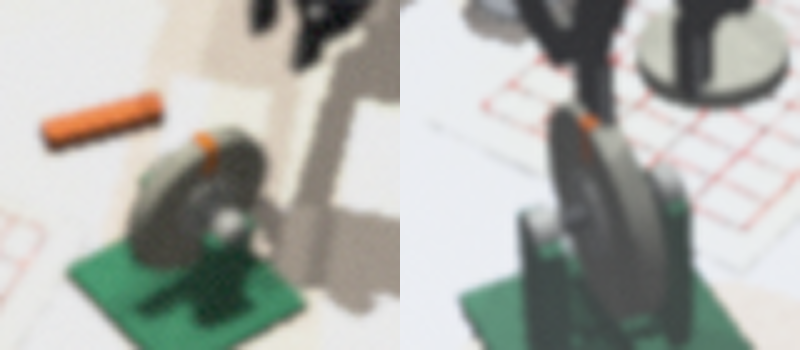

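Both views show the mark on top, leaning about 0.03–0.05 rad with a limit of 0.1. The tool is clear, so I hand in.

```bash
python3 -c "
from h import *
print(finish_job())"
```

```text
the job is handed in; nothing more can be done
None
```

I handed the job in at about 20 s of the 72 s limit: brake released, ring set to 60° and brake locked again, and the stone wheel turned until its orange mark stood about 0.03–0.05 rad from the top (limit 0.1); the hand-in returned no verdict.

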